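Release a formed tray and peel it off its mould

ROBOT

A 7-joint arm with a two-finger parallel gripper is mounted at the origin on the work surface. World frame = base frame: x ahead of the robot, y to its left, z up, the work surface at z = 0. Lengths are in m, angles in rad, forces in N, time in s.
With the tool pointing down it reaches from about 0.4 to 0.925 m from the base axis. Payload 4.1 kg.
Tool frame: the origin (TCP) lies on the centre line of the jaws, within the pads' length; the fingertips stand 11 mm ahead of it and the grasp point (between the pads) lies 8 mm behind it; z points along the fingers, y is the line along which they close (so a half turn about z gives the same grasp; the last joint's range is limited). The gripper opens to 85 mm and grips with 20 to 120 N. Pads are 22 mm wide; open, the fingers measure 114 mm over their backs; the gripper's body (76 mm by 85 mm) begins 54 mm behind the grasp point. The pads swing forward as they close: fully open they stand 13 mm farther back than shut.
Start: joints at [-0.099, 0.398, 0.045, 1.537, -0.019, 1.207, -0.051], TCP at [0.65, 0, 0.222] pointing down, gripper open.
Joint ranges: [-2.82, 2.82], [-0.49, 2.23], [-1.37, 1.46], [0, 2.46], [-1.36, 4.5], [0.23, 2], [-2.94, 2.94]. Speed limits (rad/s): [2.57, 2.57, 3.14, 3.14, 3.14, 3.14, 3.14].

INTERFACE

Orientations are given as a rotation vector (axis times angle).
In Python, from workcell import sensors, capture, camera_model, manip, find_in, spot_point gives the robot as it stands.
- The arm moves only by the shell command python3 -m pendant 'ROWS' [FORCE]. ROWS is JSON, a list that holds one entry, the list of rows, each a list of 7 numbers: the shift along the tool's x, y, z in units of 0.04 m (1.0 is 0.04 m), then the turn, a rotation vector about the tool's x, y, z in units of 0.12 rad (1.0 is 0.12 rad), then the gripper's target within -1 to 1 (fully open at 1, half-way at 0, shut at -1). A call has 1 to 12 rows; each row shifts and turns the commanded pose from where the row before left it, along the tool's axes as they then stand; what a row does not reach is not made up. A row lasts 1/10 s, in which the tool goes at most 50 mm and 8.59 degrees, less where a joint would pass 70% of its speed; a pose out of reach is approached as far as the arm can. A call with a number of a shift or a turn outside -1 to 1 is refused whole. A call with a gripper value outside its range is refused whole. The fingers move at their own pace and stop on an object; FORCE is the grip in N (left out, the last holds). Time passes only in rows, so rows that do not move let the fingers close. It gives the time, the measured TCP pose, the force, the opening and the grip force at its end, in the units of the state.
- sensors.get_obs(): the state, without advancing time (a new reading comes with each control period).
- capture(name): name is "scene" or "side" or "wrist"; returns (picture, depth): 480x640x3 uint8, red, green, blue; 480x640 float32, m along the optical axis (not along the pixel's ray), 0 where there is no reading.
- camera_model(name): a dict with "intrinsics" (3x3 intrinsics, pixels), "cam_to_world" (4x4, takes a point from camera to world coordinates). Camera axes: x right, y up, looking along -z (the intrinsics and any distortion apply to the point x, -y, -z); pixel columns grow to the right and rows downward; lengths in m; the calibration is good to about 2 mm. A picture is of the moment at which its call begins: read the wrist's pose just before it. camera_model takes no time and is no camera call; for the wrist camera it gives the pose at the moment of the call.
- manip.close_job(): hands the job in; it is judged then, once.
Trained networks look in the newest picture that a camera, given by its name, has taken for a name from the list of things; names that differ only in an ending like _2 or _b are one class to them, and where a whole thing is asked for, a point or a joint stands for the part that bears it (a point fixed in the world has none). Each returns a list of dicts, best first, with "confidence" (0 to 1); they miss things now and then, are a little off and sometimes report something else, mostly with a low value. They report only what shows in the picture. A call takes as long as a camera call. They do not tell look-alikes from the thing itself.
- find_in(camera, query): "point" ([column, row] in pixels, amid what is visible of it).
- spot_point(camera, query): "point" ([column, row] in pixels: a listed point, or the origin of a listed thing).
The state is a dict: "t": time; "q": joint angles; "qvel": joint speeds; "effort": joint torques, N m; "tcp_pos": TCP position; "ee_rot": TCP orientation; "contact_force": force on the tool from outside, world axes, zero at the start; "ft_torque": the same for the moment, N m; "gripper_width": finger opening in m; "finger_force": force on a finger pad.
Only numpy, scipy, OpenCV 4.12 (cv2) and the standard library are available. Lean on these libraries where they do the work, as an engineer would, in place of code of your own. Each camera call takes 0.05 s, during which the arm holds its last target. There are 200 camera calls.

TASK

On the key pod, switch the vacuum table off by pressing the round key, then the square key, then the long bar key, each fully down and one at a time. Then take the white formed tray by its pull tab and peel it off the wooden mould, tilting it so that the tab's corner rises about 2 cm while the opposite corner still sits down, and carry it to the round turntable without disturbing the other things on the bench. Finish while holding it there: keep the tray in the gripper, roughly level and right way up, its middle above the middle of the turntable and about 15 cm above the turntable's top; do not put it down or let go.

Things in the scene. Friction and masses are not known exactly. Their poses are not given: they have to be found in the camera images.
- tray: White formed plastic tray, open side down, fitted over the wooden mould on the grey vacuum table; about 80 g, 166 x 130 mm over its flange (x by y), body 150 x 114 mm, 20 mm high, flat top with low steps up to 10 mm higher. Origin: centre of its lower edge; z up, x along the long side.
- tray_mid (a point): Centre of the tray: 10 mm above its lower edge, 10 mm below its flat top (top 76 mm above the bench when fitted). Axes as the tray. The tray clings to the mould's sides at four places (x +-50 mm on both long sides, about 2 to 3 N each); each lets go once the tray has risen about 10 mm there.
- tray_tab (a point): Centre of the upright pull tab on the tray's (-x, +y) corner: 8 mm thick, 32 mm long, standing 34 mm up from the flat top; point half-way up (17 mm below its top edge), at (-58, +40, +27) mm from the tray's centre. Axes as the tray. Its length runs along the tray's (+x, -y) diagonal at 45 deg; grip it across its thickness, along the tray's (+x, +y).
- tray_far_corner (a point): The tray's corner diagonally opposite the tab, at the lower edge: (+75, -57, -10) mm from the tray's centre point. Axes as the tray.
- former: Grey vacuum forming table, fixed, 250 x 190 mm; dark steel platen top 55 mm above the bench, and on it in the middle the wooden mould (136 x 100 x 18 mm) under the tray. Origin under its centre; axes parallel to the tray's while the tray is fitted.
- turntable_top (a point): Centre of the top face of a low round aluminium turntable, fixed, 140 mm across; its top is 30 mm above the bench.
- key_round_top (a point): Centre of the top of the round key: round cap, 28 mm across, white, 12 mm high, 13 mm above its black plate, on the grey key pod (210 x 70 mm). The three keys stand in a row 66 mm apart, in any order; this top is 53 mm above the bench when the key is up.
- key_round (a joint): Travel of the round key in m: 0 up, 0.006 fully down; springs back; about 1 N to start and 5 N fully down.
- key_square_top (a point): Centre of the top of the square key: square cap, 24 x 24 mm, white, 12 mm high, 13 mm above its black plate, on the grey key pod (210 x 70 mm). The three keys stand in a row 66 mm apart, in any order; this top is 53 mm above the bench when the key is up.
- key_square (a joint): Travel of the square key in m: 0 up, 0.006 fully down; springs back; about 1 N to start and 5 N fully down.
- key_bar_top (a point): Centre of the top of the bar key: long narrow cap, 44 x 13 mm (long along its x axis), white, 12 mm high, 13 mm above its black plate, on the grey key pod (210 x 70 mm). The three keys stand in a row 66 mm apart, in any order; this top is 53 mm above the bench when the key is up.
- key_bar (a joint): Travel of the bar key in m: 0 up, 0.006 fully down; springs back; about 1 N to start and 5 N fully down.
- glue: Bystander, leave alone: white squeeze bottle, 52 mm across, 130 mm tall; origin under its centre.
- pot: Bystander, leave alone: white screw-top pot, 64 mm across, 60 mm tall; origin under its centre.
- jar: Bystander, leave alone: amber glass jar with white cap, 60 mm across, 75 mm tall; origin under its centre.
- brush: Bystander, leave alone: paint brush lying flat, 150 mm long along its x axis, origin at its underside near the middle.
- spatula: Bystander, leave alone: modelling spatula lying flat, 180 mm long along its x axis, origin at its underside near the middle.
- sieve: Bystander, leave alone: steel bowl sieve, 90 mm across, 50 mm tall; origin under its centre.
- clamp: Bystander, leave alone: small black screw clamp lying flat, about 110 by 50 mm, 14 mm high; origin under its bar.
There are look-alikes about, which are no part of the job. Of the things shaped like the tray, the white one is meant.

How it is judged:
On the way, in this order (a step that is already met when the one before it is completed fails the run):
1. the round key is pressed fully down, the other two up (value of joint key_round above 0.0045 m and value of joint each of key_square, key_bar below 0.002 m), for 0.05 s.
2. the square key is pressed fully down, the other two up (value of joint key_square above 0.0045 m and value of joint each of key_round, key_bar below 0.002 m), for 0.05 s.
3. the bar key is pressed fully down, the other two up (value of joint key_bar above 0.0045 m and value of joint each of key_round, key_square below 0.002 m), for 0.05 s.
4. the tab's corner is raised while the opposite corner is still down (z of tray_tab in the frame of former above 0.105 m and z of tray_far_corner in the frame of former below 0.062 m), for 0.05 s.
At the end, for the whole second after the job is handed in: The tray is held still by the fingers, clear of everything else, within 50 mm of above the turntable's middle, its centre 9 to 23 cm above the turntable's top, within 20 degrees of level and right way up; all keys are up again (contact force between the fingers and tray above 1 N and horizontal distance between tray_mid and turntable_top below 0.05 m and height (world z) of tray_mid between 0.12 and 0.26 m and angle between tray_mid's own z axis and vertical below 0.35 rad and linear speed of tray below 0.03 m/s and contact force between tray and former below 0.1 N and value of joint each of key_round, key_square, key_bar below 0.002 m); the arm keeps its last pose, push and grip.
It fails at once if two keys pressed at the same time (value of joint each of key_round, key_square above 0.003 m or value of joint each of key_round, key_bar above 0.003 m or value of joint each of key_square, key_bar above 0.003 m).
It fails at once if a bystander was moved more than 4 cm (distance of any of glue, pot, jar, brush, spatula, sieve, clamp from where it was at the start of the episode above 0.04 m).
It also fails if it takes over 64 s, if anything falls off the work surface, if the arm or the gripper's body presses on something with over 40 N, if the wrist force passes 120 N, or if a joint passes its speed limit or range.

## Working session

There is one attempt and no reset: what is moved stays moved. The work goes in short steps, Python scripts to look and compute and a shell command to move; the robot and the scene stay as the last step left them, time stands still between calls to the robot, and variables do not carry over. Pictures are saved under pics/ and viewed, at most 10 in all, crops included, and the job is handed in when it is done.

```bash
mkdir -p pics
cat > h.py <<'E'
import numpy as np, cv2
from workcell import sensors, capture, camera_model, manip, find_in, spot_point
from scipy.spatial.transform import Rotation as R
def world(cam,px,depth=None,z=None,M=None):
    M=M or camera_model(cam);K=np.array(M["intrinsics"]);T=np.array(M["cam_to_world"])
    u,v=px;d=np.array([(u-K[0,2])/K[0,0],-(v-K[1,2])/K[1,1],-1.])
    dw=T[:3,:3]@d;o=T[:3,3]
    if z is not None: return o+dw*(z-o[2])/dw[2]
    D=depth[int(round(v)),int(round(u))]
    return o+dw*D
def cloud(cam,depth,M=None):
    M=M or camera_model(cam);K=np.array(M["intrinsics"]);T=np.array(M["cam_to_world"])
    v,u=np.mgrid[:480,:640]
    d=np.stack([(u-K[0,2])/K[0,0],-(v-K[1,2])/K[1,1],-np.ones_like(u,float)],-1)*depth[...,None]
    return d@T[:3,:3].T+T[:3,3]
E
python3 - <<'E'
from h import *
np.set_printoptions(precision=4,suppress=True)
for c in ["scene","side"]:
    p,d=capture(c); cv2.imwrite(f"pics/{c}0.png",p[...,::-1]); np.save(f"{c}_d.npy",d)
    M=camera_model(c); print(c,np.array(M["cam_to_world"])[:3,3])
    for q,z in [("key_round_top",.053),("key_square_top",.053),("key_bar_top",.053),("tray_mid",.066),("tray_tab",.093),("turntable_top",.03),("former",0),("glue",0),("pot",0),("jar",0),("brush",0),("spatula",0),("sieve",0),("clamp",0)]:
        for r in spot_point(c,q)[:2]: print(q,np.round(r["point"]),round(r["confidence"],2),world(c,r["point"],z=z)[:2])
E
```

```text
scene [ 1.0839 -0.7687  1.2931]
tray_mid [261. 332.] 0.87 [ 0.545 -0.269]
tray_mid [153. 311.] 0.8 [ 0.295 -0.367]
tray_tab [132. 323.] 0.82 [ 0.2968 -0.4276]
turntable_top [350. 262.] 0.92 [0.5897 0.0432]
former [259. 335.] 0.19 [ 0.5166 -0.2512]
glue [432. 282.] 0.66 [0.7903 0.1275]
glue [350. 260.] 0.23 [0.5755 0.0648]
pot [397. 318.] 0.58 [ 0.7715 -0.0191]
pot [341. 167.] 0.18 [0.3592 0.3491]
jar [437. 209.] 0.79 [0.6814 0.3604]
jar [400. 318.] 0.29 [ 0.7771 -0.0146]
brush [303. 210.] 0.59 [0.3675 0.1409]
spatula [342. 168.] 0.7 [0.3651 0.3484]
sieve [429. 239.] 0.94 [0.7147 0.2485]
sieve [263. 378.] 0.15 [ 0.5951 -0.333 ]
clamp [276. 252.] 0.62 [ 0.3959 -0.0221]
side [-0.039   0.7094  0.635 ]
key_round_top [251. 288.] 0.43 [0.5363 0.2078]
key_square_top [233. 312.] 0.47 [0.5106 0.2754]
key_bar_top [210. 338.] 0.67 [0.4918 0.3432]
tray_mid [395. 189.] 0.75 [ 0.5372 -0.2821]
tray_tab [528. 213.] 0.88 [ 0.2288 -0.3241]
tray_tab [399. 196.] 0.8 [ 0.4853 -0.2128]
turntable_top [292. 252.] 0.77 [0.5821 0.0456]
former [394. 212.] 0.83 [ 0.5372 -0.2894]
former [400. 194.] 0.69 [ 0.5771 -0.3801]
glue [199. 248.] 0.82 [0.7836 0.1361]
pot [251. 224.] 0.62 [ 0.7696 -0.0137]
pot [399. 196.] 0.35 [ 0.5757 -0.3714]
jar [136. 316.] 0.87 [0.6907 0.3605]
jar [254. 289.] 0.39 [0.5808 0.1612]
brush [341. 329.] 0.97 [0.3759 0.1424]
brush [138. 316.] 0.66 [0.6887 0.3588]
spatula [265. 397.] 0.66 [0.3714 0.3418]
spatula [393. 194.] 0.26 [ 0.5935 -0.371 ]
sieve [184. 282.] 0.6 [0.7098 0.2361]
clamp [378. 280.] 0.7 [ 0.4082 -0.023 ]
```

View pics/scene0.png

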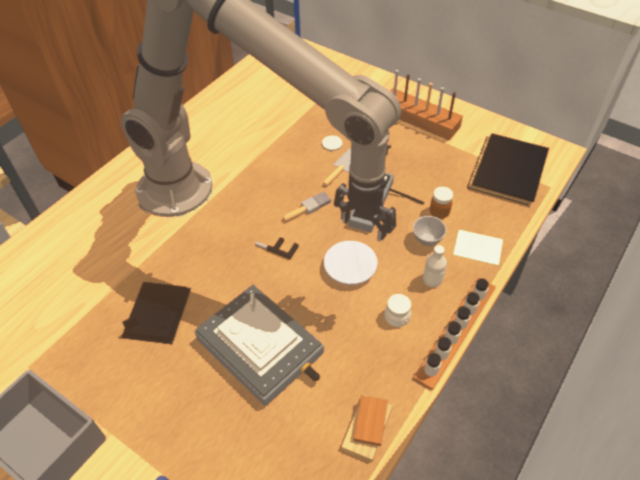

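View pics/side0.png

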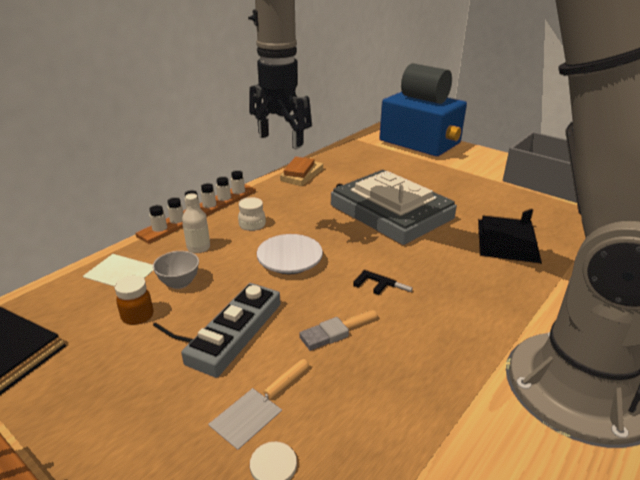

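The scene shows the white tray on the grey vacuum table at scene (261,335), with its upright tab at (253,300). The look-alikes are the black tray at scene (158,312) and its tab; the white discs at side (273,462) and on the turntable (350,262) are not candidates. In the side view the keys are round (254,292), square (233,314) and bar (210,338).

Run:
```python
from h import *
np.set_printoptions(precision=4,suppress=True)
p=cv2.imread("pics/side0.png");d=np.load("side_d.npy");C=cloud("side",d)
print(np.array(camera_model("wrist")["cam_to_world"])-0)
for n,(u,v) in dict(round=(254,292),sq=(233,313),bar=(210,337)).items():
    w=np.zeros((480,640),bool);w[v-16:v+17,u-20:u+21]=1
    m=w&(p.min(2)>150)&(C[...,2]>.047)&(C[...,2]<.06)
    P=C[m];print(n,m.sum(),P.mean(0),(P.max(0)+P.min(0))/2)
for c in ["scene","side"]:
    d=np.load(c+"_d.npy");C=cloud(c,d);
    m=(abs(C[...,0]-.54)<.15)&(abs(C[...,1]+.28)<.15)
    P=C[m&(C[...,2]>.068)&(C[...,2]<.083)]; r=cv2.minAreaRect((P[:,:2]*1000).astype(np.float32));print("top",c,len(P),r)
    P=C[m&(C[...,2]>.092)&(C[...,2]<.115)]; print("tab",len(P),P.mean(0), cv2.minAreaRect((P[:,:2]*1000).astype(np.float32)))
    P=C[m&(C[...,2]>.045)&(C[...,2]<.065)]; print("former",cv2.minAreaRect((P[:,:2]*1000).astype(np.float32)))
    m=(np.hypot(C[...,0]-.585,C[...,1]-.044)<.1)&(abs(C[...,2]-.03)<.008);P=C[m];print("tt",cv2.minEnclosingCircle((P[:,:2]*1000).astype(np.float32)))
s=cv2.imread("pics/scene0.png")[270:410,180:340];cv2.imwrite("pics/crop0.png",cv2.resize(s,None,fx=4,fy=4))
o=sensors.get_obs();print(o["tcp_pos"],R.from_rotvec(o["ee_rot"]).as_matrix(),o["gripper_width"])
```

```text
[[ 1.      0.0004  0.0004  0.6504]
 [-0.0005  0.962   0.2729  0.0689]
 [-0.0003 -0.2729  0.962   0.3739]
 [ 0.      0.      0.      1.    ]]
round 107 [0.5274 0.2177 0.0537] [0.5237 0.2326 0.0534]
sq 108 [0.5139 0.2734 0.0538] [0.5149 0.2726 0.0538]
bar 113 [0.4982 0.3383 0.0536] [0.4985 0.3377 0.0537]
top scene 2633 ((538.9437866210938, -274.5806579589844), (115.8001708984375, 155.17710876464844), 80.81780242919922)
tab 60 [ 0.4924 -0.2284  0.1058] ((490.40301513671875, -226.87252807617188), (8.609773635864258, 33.70867156982422), 33.913543701171875)
former ((541.29638671875, -275.9093322753906), (189.3459930419922, 248.1741180419922), 80.30015563964844)
tt ((587.8345947265625, 44.13279724121094), 73.2637939453125)
top side 1365 ((537.5755004882812, -272.75640869140625), (119.3156509399414, 155.3333282470703), 80.34566497802734)
tab 55 [ 0.4857 -0.2194  0.1047] ((488.2151184082031, -224.45660400390625), (8.109535217285156, 35.64650344848633), 35.091522216796875)
former ((536.2076416015625, -271.8034973144531), (190.5741729736328, 250.8025665283203), 79.81251525878906)
tt ((589.2764282226562, 45.552452087402344), 71.97415161132812)
[0.65   0.     0.2217] [[-0.0001  1.      0.0001]
 [ 1.      0.0001 -0.    ]
 [-0.      0.0001 -1.    ]] 0.08531563875560366
```

View pics/crop0.png

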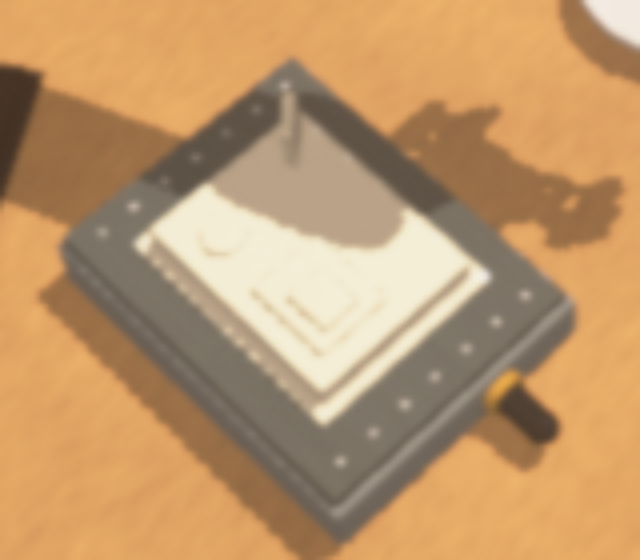

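The crop confirms the white tray, with its tab standing at the upper corner (crop 290,120), on the grey former. Tray yaw is about -9.7°, its centre is at (0.5385, -0.274) and the tab at (0.488, -0.2245). I'm moving to the keys now.

```bash
python3 -m pendant '[[[0.43,-0.25,0.1,0,0,0,-1],[0.43,-0.25,0.1,0,0,0,-1],[0.43,-0.25,0.1,0,0,0,-1],[0.43,-0.25,0.1,0,0,0,-1],[0.43,-0.25,0.1,0,0,0,-1],[0.43,-0.25,0.1,0,0,0,-1],[0.43,-0.25,0.1,0,0,0,-1],[0.43,-0.25,0.1,0,0,0,-1],[0.43,-0.25,0.1,0,0,0,-1],[0.43,-0.25,0.1,0,0,0,-1],[0.43,-0.25,0.1,0,0,0,-1],[0,0,0,0,0,0,-1]]]' 40
python3 - <<'E'
from h import *
np.set_printoptions(precision=4,suppress=True)
M=camera_model("wrist");p,d=capture("wrist");cv2.imwrite("pics/w1.png",p[...,::-1])
C=cloud("wrist",d,M)
m=((C[...,2]>.048)&(C[...,2]<.058)&(p.min(2)>140)&(C[...,1]>.12)).astype(np.uint8)
n,l,s,c=cv2.connectedComponentsWithStats(m)
for i in range(1,n):
    if s[i,4]>80:
        P=C[l==i];print(s[i],c[i],P.mean(0),cv2.minAreaRect((P[:,:2]*1000).astype(np.float32)))
for q in ["key_round_top","key_square_top","key_bar_top"]:
    for r in spot_point("wrist",q)[:1]:print(q,r,world("wrist",r["point"],z=.053,M=M))
o=sensors.get_obs();print(o["tcp_pos"],o["contact_force"],o["gripper_width"],o["t"])
E
```

```text
t: 2.7
tcp_pos: [0.5381, 0.1925, 0.1773]
ee_rot: [-2.214, -2.226, 0.0]
contact_force: [0.2, 0.5, -0.3]
gripper_width: -0.0005
finger_force: 0.0
[533  77 107 142 940] [577.8479 147.9596] [0.6982 0.2449 0.0497] ((703.7560424804688, 242.528076171875), (67.8814468383789, 88.39154052734375), 11.23050308227539)
[ 268   78   45   48 1524] [290.0479 101.5997] [0.5163 0.2729 0.0529] ((516.2306518554688, 272.85125732421875), (23.254222869873047, 23.266273498535156), 13.757132530212402)
[ 296  185   40   41 1285] [315.6996 204.7868] [0.5319 0.2092 0.0528] ((531.8070678710938, 208.77503967285156), (25.483434677124023, 26.884204864501953), 0.4312688708305359)
key_round_top {'point': [315.7, 205.6], 'confidence': 0.66} [0.5319 0.2087 0.053 ]
key_square_top {'point': [288.6, 101.8], 'confidence': 0.63} [0.5155 0.2729 0.053 ]
[0.541  0.1876 0.1781] [ 0.5287 -0.5028 -0.2121] -0.00012391637446674284 2.9
```

View pics/w1.png

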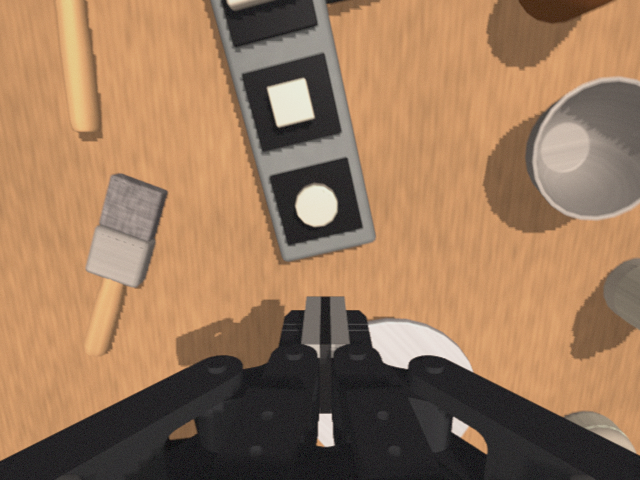

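Wrist view: round key (316,205), square (290,101), bar at the top edge (250,0). The positions are clear, so I'm going above the round key.

```bash
python3 -m pendant '[[[0.125,-0.05,0.5,0,0,0,-1],[0.125,-0.05,0.5,0,0,0,-1],[0.125,-0.05,0.5,0,0,0,-1],[0.125,-0.05,0.5,0,0,0,-1],[0,0,0.4,0,0,0,-1],[0,0,0,0,0,0,-1],[0,0,0,0,0,0,-1],[0,0,0,0,0,0,-1]]]'
```

```text
t: 3.7
tcp_pos: [0.5334, 0.2088, 0.0829]
ee_rot: [2.222, 2.219, 0.003]
contact_force: [-0.5, 0.1, 0.6]
gripper_width: 0.0004
finger_force: 0.0
```

```bash
python3 -m pendant '[[[0,0,0.2,0,0,0,-1],[0,0,0.2,0,0,0,-1],[0,0,0.15,0,0,0,-1],[0,0,0,0,0,0,-1],[0,0,0,0,0,0,-1]]]'
```

```text
t: 4.2
tcp_pos: [0.5318, 0.2091, 0.0594]
ee_rot: [-2.221, -2.221, 0.001]
contact_force: [0.7, 0.3, -0.0]
gripper_width: -0.0
finger_force: 0.0
```

```bash
python3 -m pendant '[[[0,0,0.1,0,0,0,-1],[0,0,0,0,0,0,-1],[0,0,0,0,0,0,-1]]]'
```

```text
t: 4.5
tcp_pos: [0.532, 0.2092, 0.0557]
ee_rot: [2.221, 2.222, -0.0]
contact_force: [-0.3, 0.5, 0.3]
gripper_width: 0.0
finger_force: 0.0
```

```bash
python3 -m pendant '[[[0,0,0.1,0,0,0,-1],[0,0,0,0,0,0,-1],[0,0,0,0,0,0,-1]]]'
python3 - <<'E'
from h import *
M=camera_model("wrist");p,d=capture("wrist");cv2.imwrite("pics/w2.png",p[...,::-1])
print(sensors.get_obs()["contact_force"],sensors.get_obs()["effort"])
p,d=capture("side");cv2.imwrite("pics/s2.png",cv2.resize(p[170:390,120:400,::-1],None,fx=2.6,fy=2.6))
E
```

```text
t: 4.8
tcp_pos: [0.5319, 0.2092, 0.0515]
ee_rot: [-2.221, -2.222, 0.0]
contact_force: [-0.1, -0.3, -0.1]
gripper_width: 0.0
finger_force: 0.0
[ 0.21821643 -0.17886041  0.32674423] [ 2.40173940e-04 -4.42974937e+01  3.61180734e-01 -1.96653861e+01
  8.61151144e-03  6.40205923e-03 -5.03281470e-06]
```

View pics/s2.png

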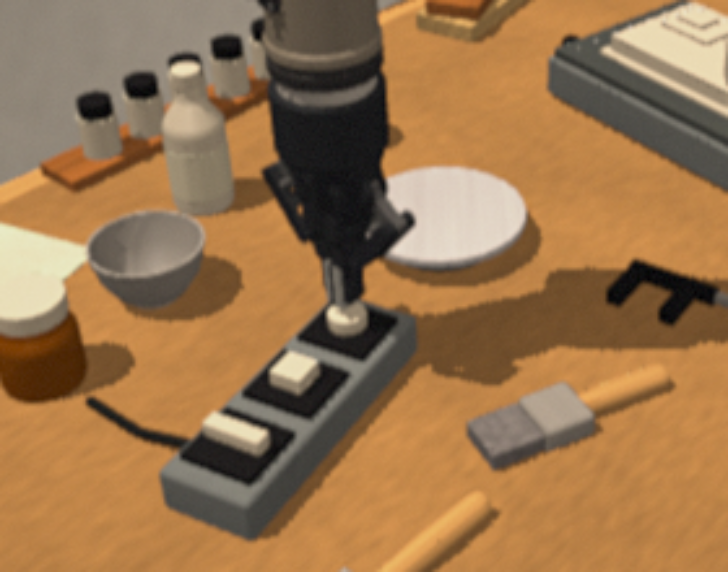

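The side crop shows the fingertips just at the round cap (345,315), which is still up. I'll keep pressing in small steps.

```bash
python3 -m pendant '[[[0,0,0.1,0,0,0,-1],[0,0,0,0,0,0,-1],[0,0,0,0,0,0,-1]]]'|sed -n '1,2p;4p'; python3 -m pendant '[[[0,0,0.05,0,0,0,-1],[0,0,0,0,0,0,-1],[0,0,0,0,0,0,-1]]]'|sed -n '1,2p;4p'
```

```text
t: 5.2
tcp_pos: [0.5319, 0.2092, 0.0475]
contact_force: [-0.6, -0.0, -0.5]
t: 5.5
tcp_pos: [0.532, 0.2092, 0.0457]
contact_force: [-0.2, -0.8, -0.9]
```

Run:
```python
from h import *
np.set_printoptions(precision=4,suppress=True)
p,d=capture("side");C=cloud("side",d)
for n,c in dict(r=(.532,.2087),s=(.516,.273),b=(.5,.337)).items():
    m=(np.hypot(C[...,0]-c[0],C[...,1]-c[1])<.016)&(p.min(2)>130)&(C[...,2]>.03)
    print(n,m.sum(),np.percentile(C[m][:,2],[50,80,90,95,100]))
m=(np.hypot(C[...,0]-.532,C[...,1]-.209)<.03)&(p.max(2)<110)&(C[...,2]>.045)
P=C[m];i=P[:,2].argsort()[:15];print(P[i])
cv2.imwrite("pics/s3.png",cv2.resize(p[270:320,220:290,::-1],None,fx=9,fy=9))
```

```text
r 32 [0.0535 0.0543 0.0545 0.0547 0.0548]
s 130 [0.0536 0.0546 0.0551 0.0553 0.0564]
b 106 [0.0535 0.0544 0.0547 0.0552 0.0569]
[[0.5271 0.2019 0.0535]
 [0.5225 0.1987 0.0539]
 [0.5267 0.2074 0.0547]
 [0.5251 0.2011 0.0564]
 [0.5254 0.2059 0.0568]
 [0.5249 0.2139 0.0572]
 [0.5261 0.2153 0.0574]
 [0.5247 0.2139 0.0596]
 [0.5244 0.2191 0.0606]
 [0.5288 0.2199 0.0611]
 [0.5241 0.2168 0.0616]
 [0.5317 0.2195 0.0617]
 [0.5347 0.2191 0.0623]
 [0.5297 0.2189 0.0624]
 [0.5244 0.2189 0.0627]]
```

View pics/s3.png

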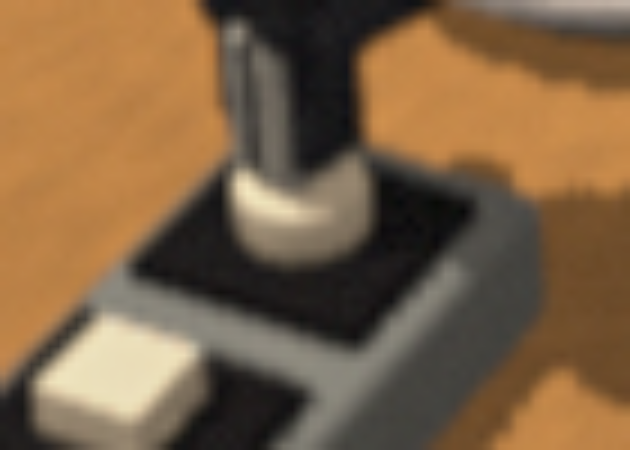

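The tips rest on the cap at a TCP height of about 0.0457, so they sit farther back than stated. I'll press by touch.

```bash
for i in 1; do python3 -m pendant '[[[0,0,0.05,0,0,0,-1],[0,0,0,0,0,0,-1],[0,0,0,0,0,0,-1]]]'|sed -n '1,2p;4p'; python3 -m pendant '[[[0,0,0.05,0,0,0,-1],[0,0,0,0,0,0,-1],[0,0,0,0,0,0,-1]]]'|sed -n '1,2p;4p'; done
```

```text
t: 5.85
tcp_pos: [0.532, 0.2092, 0.0437]
contact_force: [-0.2, 0.1, -0.1]
t: 6.15
tcp_pos: [0.5322, 0.2092, 0.0419]
contact_force: [-0.4, -0.7, 2.4]
```

```bash
python3 -m pendant '[[[0,0,0.05,0,0,0,-1],[0,0,0.05,0,0,0,-1],[0,0,0,0,0,0,-1],[0,0,0,0,0,0,-1],[0,0,0,0,0,0,-1]]]'|sed -n '1,2p;4p'; python3 -m pendant '[[[0,0,0.05,0,0,0,-1],[0,0,0,0,0,0,-1],[0,0,0,0,0,0,-1]]]'|sed -n '1,2p;4p'
```

```text
t: 6.65
tcp_pos: [0.5322, 0.2093, 0.0379]
contact_force: [-0.1, -0.7, 4.1]
t: 6.95
tcp_pos: [0.5323, 0.2093, 0.0372]
contact_force: [-3.3, -1.4, 13.0]
```

```bash
python3 -m pendant '[[[0,0,-0.25,0,0,0,-1],[0,0,-0.25,0,0,0,-1],[0.4,-0.1,0,0,0,0,-1],[0.4,-0.1,0,0,0,0,-1],[0.4,-0.1,0,0,0,0,-1],[0.4,-0.1,0,0,0,0,-1],[0,0,0,0,0,0,-1],[0,0,0,0,0,0,-1],[0,0,0,0,0,0,-1]]]'|sed -n '1,2p;4p'; python3 -m pendant '[[[0,0,0.2,0,0,0,-1],[0,0,0.1,0,0,0,-1],[0,0,0.1,0,0,0,-1],[0,0,0.05,0,0,0,-1],[0,0,0.05,0,0,0,-1],[0,0,0,0,0,0,-1],[0,0,0,0,0,0,-1],[0,0,0,0,0,0,-1]]]'|sed -n '1,2p;4p'
```

```text
t: 7.85
tcp_pos: [0.5163, 0.2721, 0.0555]
contact_force: [-0.0, 0.0, 0.2]
t: 8.65
tcp_pos: [0.5161, 0.2721, 0.0372]
contact_force: [-4.3, -4.3, 12.7]
```

```bash
python3 -m pendant '[[[0,0,-0.25,0,0,0,-1],[0,0,-0.25,0,0,0,-1],[0.4,-0.1,0,0,0,0,-1],[0.4,-0.1,0,0,0,0,-1],[0.4,-0.1,0,0,0,0,-1],[0.4,-0.1,0,0,0,0,-1],[0,0,0,0,0,0,-1],[0,0,0,0,0,0,-1],[0,0,0,0,0,0,-1]]]'|sed -n '1,2p;4p'; python3 -m pendant '[[[0,0,0.2,0,0,0,-1],[0,0,0.1,0,0,0,-1],[0,0,0.1,0,0,0,-1],[0,0,0.05,0,0,0,-1],[0,0,0.05,0,0,0,-1],[0,0,0,0,0,0,-1],[0,0,0,0,0,0,-1],[0,0,0,0,0,0,-1]]]'|sed -n '1,2p;4p'
```

```text
t: 9.55
tcp_pos: [0.5003, 0.3361, 0.0554]
contact_force: [0.5, -0.1, 0.3]
t: 10.35
tcp_pos: [0.5002, 0.3361, 0.0373]
contact_force: [-3.6, -4.1, 12.5]
```

All three keys are pressed. Next I lift, go over the tray and turn the jaws.

```bash
python3 -m pendant '[[[0,0,-0.25,0,0,0,-1],[0,0,-0.75,0,0,0,-1],[-0.5,0,-1,0,0,0,-0.2],[-0.9,0,-0.7,0,0,0,-0.2],[-0.9,0,-0.5,0,0,0,-0.2],[-0.9,-0.03,-0.3,0,0,0,-0.2],[-0.9,-0.03,0,0,0,0,-0.2],[-0.9,-0.04,0,0,0,0,-0.2],[-0.9,-0.03,0,0,0,0,-0.2],[-0.9,-0.03,0,0,0,0,-0.2],[-0.9,-0.03,0,0,0,0,-0.2],[-0.9,-0.03,0,0,0,0,-0.2]]]' 40|sed -n '1,3p'
python3 -m pendant '[[[-0.9,-0.03,0,0,0,0,-0.2],[-0.9,-0.03,0,0,0,0,-0.2],[-0.9,-0.03,0,0,0,0,-0.2],[-0.9,-0.03,0,0,0,0,-0.2],[-0.9,0,0,0,0,0,-0.2],[0,0,0,0,0,-0.85,-0.2],[0,0,0,0,0,-0.85,-0.2],[0,0,0,0,0,-0.85,-0.2],[0,0,0,0,0,-0.85,-0.2],[0,0,0,0,0,-0.85,-0.2],[0,0,0,0,0,-0.85,-0.2],[0,0,0,0,0,0,-0.2]]]'
python3 - <<'E'
from h import *
np.set_printoptions(precision=4,suppress=True)
capture("wrist");M=camera_model("wrist");p,d=capture("wrist");cv2.imwrite("pics/w4.png",p[...,::-1])
C=cloud("wrist",d,M)
m=(abs(C[...,0]-.488)<.04)&(abs(C[...,1]+.2245)<.04)&(C[...,2]>.085)&(C[...,2]<.116)
P=C[m];print(len(P),P.mean(0),cv2.minAreaRect((P[:,:2]*1000).astype(np.float32)))
P=C[m&(C[...,2]>.105)];print(len(P),P.mean(0),cv2.minAreaRect((P[:,:2]*1000).astype(np.float32)))
r=spot_point("wrist","tray_tab");print(r[:2]);[print(world("wrist",x["point"],z=.093,M=M)) for x in r[:2]]
o=sensors.get_obs();print(o["t"],o["tcp_pos"],R.from_rotvec(o["ee_rot"]).as_matrix(),o["gripper_width"],o["q"])
E
```

```text
t: 11.55
tcp_pos: [0.4912, -0.0078, 0.1759]
ee_rot: [2.221, 2.222, 0.002]
t: 12.75
tcp_pos: [0.4867, -0.1865, 0.1757]
ee_rot: [1.449, 2.787, 0.001]
contact_force: [-0.8, -0.5, -0.4]
gripper_width: 0.0341
finger_force: 0.0
1057 [ 0.4881 -0.222   0.1059] ((489.324462890625, -224.81011962890625), (8.197395324707031, 32.253623962402344), 35.11863708496094)
793 [ 0.489  -0.224   0.1094] ((489.4482727050781, -224.87713623046875), (8.119646072387695, 31.957035064697266), 34.65144348144531)
[{'point': [290.6, 301.7], 'confidence': 0.95}, {'point': [317.2, 368.2], 'confidence': 0.67}]
[ 0.4892 -0.2256  0.093 ]
[ 0.5273 -0.2531  0.093 ]
12.9 [ 0.4865 -0.1867  0.1757] [[-0.5731  0.8195  0.0003]
 [ 0.8195  0.5731  0.0001]
 [-0.0001  0.0003 -1.    ]] 0.03449114845316426 [ 0.1553  0.2126  0.1487  1.901  -0.0367  1.0302  0.9299]
```

View pics/w4.png

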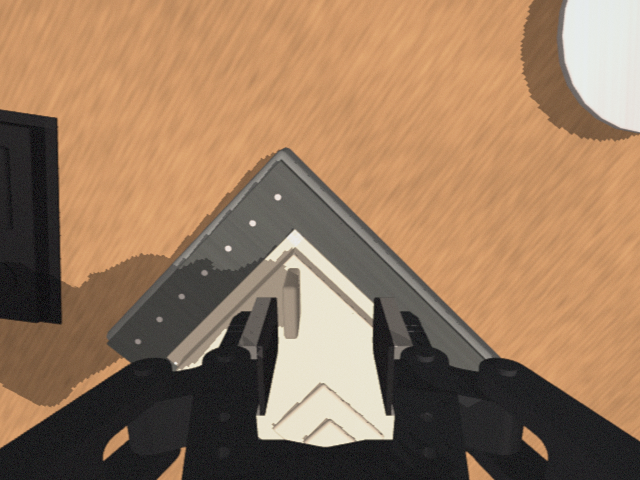

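The wrist view shows the tab at (291,301) between the fingers' planes, slightly to the left. I'm aligning and descending.

```bash
python3 -m pendant '[[[-0.41,-0.25,0.3,0,0,0,-0.2],[-0.41,-0.24,0.3,0,0,0,-0.2],[0,0,0.5,0,0,0,-0.2],[0,0,0.5,0,0,0,-0.2],[0,0,0.5,0,0,0,-0.2],[0,0,0.3,0,0,0,-0.2],[0,0,0.15,0,0,0,-0.2],[0,0,0,0,0,0,-0.2],[0,0,0,0,0,0,-0.2]]]'
python3 - <<'E'
from h import *
p,d=capture("side");cv2.imwrite("pics/s5.png",cv2.resize(p[130:250,320:470,::-1],None,fx=5,fy=5))
E
```

```text
t: 13.8
tcp_pos: [0.4899, -0.2252, 0.0744]
ee_rot: [1.449, 2.786, 0.0]
contact_force: [1.0, 0.0, 0.9]
gripper_width: 0.0345
finger_force: 0.0
```

View pics/s5.png

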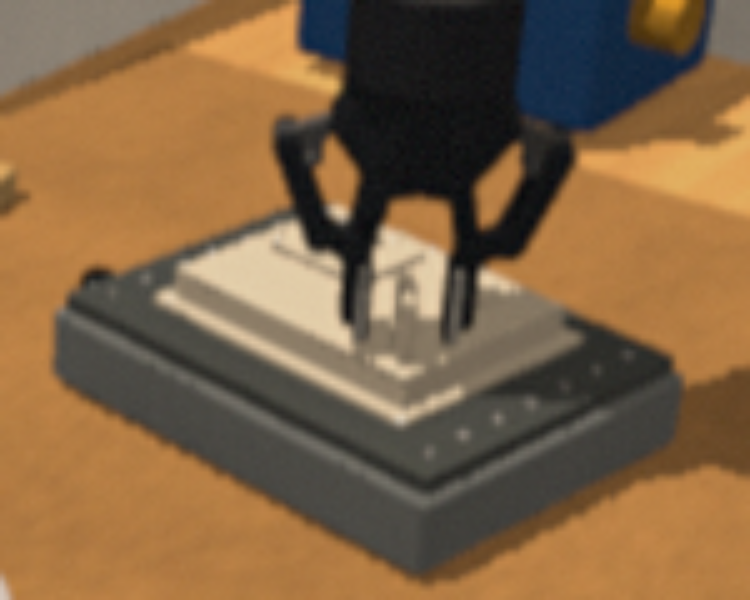

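The tab (405,300) is centred between the fingers and the tips are about 7 mm above the tray top. I'm closing.

```bash
python3 -m pendant '[[[0,0,0,0,0,0,-0.6],[0,0,0,0,0,0,-0.8],[0,0,0,0,0,0,-1],[0,0,0,0,0,0,-1],[0,0,0,0,0,0,-1],[0,0,0,0,0,0,-1],[0,0,0,0,0,0,-1]]]' 100
```

```text
t: 14.55
tcp_pos: [0.4898, -0.225, 0.0746]
ee_rot: [1.448, 2.787, 0.0]
contact_force: [-1.0, 1.3, 4.9]
gripper_width: 0.0063
finger_force: 98.3
```

```bash
python3 -m pendant '[[[0,0,-0.1,0,0.2,0,-1],[0,0,-0.1,0,0.2,0,-1],[0,0,-0.1,0,0.2,0,-1],[0,0,-0.1,0,0.2,0,-1],[0,0,-0.1,0,0.2,0,-1],[0,0,0,0,0,0,-1],[0,0,0,0,0,0,-1],[0,0,0,0,0,0,-1]]]'
python3 - <<'E'
from h import *
np.set_printoptions(precision=4,suppress=True)
o=sensors.get_obs();print(R.from_rotvec(o["ee_rot"]).as_matrix())
p,d=capture("scene");C=cloud("scene",d)
m=(abs(C[...,0]-.54)<.12)&(abs(C[...,1]+.28)<.12)&(C[...,2]>.066)&(C[...,2]<.11)&(p.min(2)>120)
P=C[m];A=np.c_[P[:,0]-.54,P[:,1]+.275,np.ones(len(P))]
w=np.ones(len(P),bool)
for _ in range(6):
    k=np.linalg.lstsq(A[w],P[w,2],rcond=None)[0];w=abs(A@k-P[:,2])<.003
print(len(P),w.sum(),k)
c,s=np.cos(np.radians(-9.7)),np.sin(np.radians(-9.7))
for x,y in[(75,-57),(-58,40)]:
    X=.001*np.array([c*x-s*y,s*x+c*y]);print("top z",X@k[:2]+ (.5385-.54)*k[0]+.001*k[1]+k[2])
cv2.imwrite("pics/s6.png",cv2.resize(p[230:410,160:360,::-1],None,fx=3,fy=3))
E
```

```text
t: 15.35
tcp_pos: [0.4902, -0.2266, 0.0937]
ee_rot: [-1.401, -2.694, -0.082]
contact_force: [2.5, -3.1, -2.0]
gripper_width: 0.0059
finger_force: 97.9
[[-0.5704  0.8186 -0.0672]
 [ 0.813   0.5744  0.0959]
 [ 0.1171  0.0001 -0.9931]]
3274 1798 [-0.0667  0.0876  0.0869]
top z 0.07680267495012066
top z 0.09479126551814707
```

Peel criterion met: the tray top at the tab is at 0.095 and the far corner is still down at 0.077. Lifting off, then levelling.

```bash
python3 -m pendant '[[[0.02,0,-0.2,0,0,0,-1],[0.02,0,-0.2,0,0,0,-1],[0.03,0,-0.3,0,0,0,-1],[0.04,0,-0.4,0,0,0,-1],[0.04,0,-0.4,0,0,0,-1],[0.04,0,-0.4,0,-0.2,0,-1],[0.04,0,-0.4,0,-0.2,0,-1],[0.03,0,-0.4,0,-0.2,0,-1],[0.02,0,-0.4,0,-0.2,0,-1],[0,0,-0.3,0,-0.2,0,-1],[0,0,0,0,0,0,-1],[0,0,0,0,0,0,-1]]]'
python3 - <<'E'
from h import *
np.set_printoptions(precision=4,suppress=True)
o=sensors.get_obs();t=o["tcp_pos"];print(t,R.from_rotvec(o["ee_rot"]).as_matrix())
for c in("scene","side"):
    p,d=capture(c);C=cloud(c,d)
    m=(abs(C[...,0]-.54)<.12)&(abs(C[...,1]+.28)<.12)&(C[...,2]>.13)&(C[...,2]<.25)&(p.min(2)>120)
    P=C[m];print(c,len(P),P.mean(0) if len(P) else 0,np.percentile(P[:,2],[5,50,95]) if len(P) else 0)
    if len(P):
        A=np.c_[P[:,0]-.54,P[:,1]+.275,np.ones(len(P))];w=np.ones(len(P),bool)
        for _ in range(8): k=np.linalg.lstsq(A[w],P[w,2],rcond=None)[0];w=abs(A@k-P[:,2])<.004
        print(k,w.sum(),cv2.minAreaRect((P[w][:,:2]*1000).astype(np.float32)))
    if c=="side":cv2.imwrite("pics/s7.png",cv2.resize(p[50:290,250:550,::-1],None,fx=2,fy=2))
E
```

```text
t: 16.6
tcp_pos: [0.4906, -0.2268, 0.2302]
ee_rot: [1.448, 2.788, 0.0]
contact_force: [0.3, -0.0, -1.7]
gripper_width: 0.006
finger_force: 98.3
[ 0.4906 -0.2268  0.2302] [[-0.5749  0.8182  0.0001]
 [ 0.8182  0.5749  0.    ]
 [-0.0001  0.0001 -1.    ]]
scene 3996 [ 0.5508 -0.2866  0.229 ] [0.2127 0.2309 0.2384]
[-0.0007 -0.0061  0.2314] 2556 ((540.2622680664062, -276.4681396484375), (116.87543487548828, 153.45774841308594), 80.49893188476562)
side 851 [ 0.5524 -0.2512  0.2289] [0.2138 0.2314 0.2403]
[-0.0129 -0.0541  0.2337] 572 ((542.1204833984375, -268.9474792480469), (105.57965087890625, 150.1859893798828), 81.53911590576172)
```

View pics/s7.png

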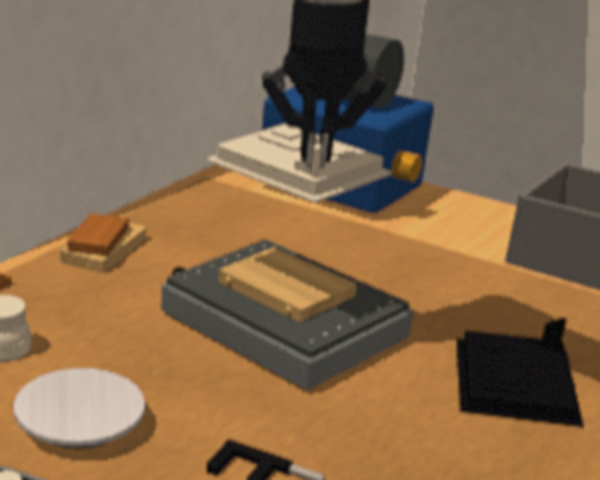

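The tray (310,160) is clear of the mould, level and gripped. Its centre is (0.540, -0.275) and its top is at 0.231. Carrying it to the turntable.

```bash
python3 -m pendant '[[[0.15,0.14,0,0,0,0,-1],[0.3,0.29,0,0,0,0,-1],[0.4,0.38,0,0,0,0,-1],[0.4,0.38,0,0,0,0,-1],[0.4,0.38,0,0,0,0,-1],[0.4,0.38,0,0,0,0,-1],[0.4,0.38,0,0,0,0,-1],[0.4,0.38,0,0,0,0,-1],[0.4,0.38,0,0,0,0,-1],[0.4,0.38,0.1,0,0,0,-1],[0.4,0.38,0.1,0,0,0,-1],[0.4,0.38,0.2,0,0,0,-1]]]'|sed -n '1,2p'
python3 -m pendant '[[[0.4,0.38,0.2,0,0,0,-1],[0.4,0.38,0.2,0,0,0,-1],[0.4,0.38,0.1,0,0,0,-1],[0.2,0.2,0.1,0,0,0,-1],[0,0,0,0,0,0,-1],[0,0,0,0,0,0,-1],[0,0,0,0,0,0,-1],[0,0,0,0,0,0,-1],[0,0,0,0,0,0,-1]]]'
python3 - <<'E'
from h import *
p,d=capture("scene");C=cloud("scene",d)
m=(abs(C[...,0]-.588)<.13)&(abs(C[...,1]-.045)<.13)&(C[...,2]>.15)&(C[...,2]<.21)&(p.min(2)>110)
P=C[m];A=np.c_[P[:,0]-.588,P[:,1]-.045,np.ones(len(P))];w=np.ones(len(P),bool)
for _ in range(8): k=np.linalg.lstsq(A[w],P[w,2],rcond=None)[0];w=abs(A@k-P[:,2])<.004
print(k,w.sum(),cv2.minAreaRect((P[w][:,:2]*1000).astype(np.float32)))
for q,z in[("glue",0),("pot",0),("sieve",0),("jar",0),("brush",0),("clamp",0),("spatula",0)]:
    capture("side") if q=="glue" else 0
    r=spot_point("side",q)[:1];print(q,[world("side",x["point"],z=0)[:2].round(3) for x in r])
print(sensors.get_obs()["finger_force"])
E
```

```text
t: 17.9
tcp_pos: [0.5272, 0.0173, 0.2139]
t: 18.8
tcp_pos: [0.5388, 0.0916, 0.1905]
ee_rot: [1.451, 2.786, 0.0]
contact_force: [0.1, 0.6, -1.2]
gripper_width: 0.0063
finger_force: 98.3
[-0.00210082 -0.00613431  0.19160023] 1739 ((588.24755859375, 41.32485580444336), (120.00225067138672, 152.942626953125), 80.1360855102539)
glue [array([ 0.412, -0.028])]
pot [array([ 0.766, -0.013])]
sieve [array([0.71 , 0.243])]
jar [array([0.683, 0.359])]
brush [array([0.379, 0.139])]
clamp [array([ 0.412, -0.027])]
spatula [array([0.369, 0.347])]
98.31891775131226
```

```bash
python3 -c "
from workcell import manip,sensors
print(sensors.get_obs()['qvel'].__abs__().max() if hasattr(sensors.get_obs()['qvel'],'__abs__') else sensors.get_obs()['qvel']);print(manip.close_job())"
```

```text
0.002526764667290821
the job is handed in; nothing more can be done
None
```

I pressed the round, square and bar keys in order and peeled the tray with the far corner still down; handed in holding it level, within 5 mm of above the turntable's middle and about 15 cm up, at 19 s (glue bottle not seen in the last check; no result was reported).

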